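Make the deburring nest ready: scraper in its rest, cap clamped

TASK

Get the deburring nest ready for the next casting: pull the long-handled scraper out of the leaning tool holder and lay it level in the two-post rest, handle on the wide post. Then take the cast cap that lies flange down, set it flange down and hub up in the round pocket of the nest, and swing the strap over it up to its stop. Lower things rather than dropping them, and leave the file, the awl and the other cap where they are.

Things in the scene. Friction and masses are not known exactly. Their poses are not given: they have to be found in the camera images.
- holder: Fixed steel tool holder. Base plate 110 x 200 x 8 mm, origin at its underside's centre, z up. Three square sockets (outer 20, bore 14 mm square, 70 mm deep) at y = -70, 0, +70 mm lean 35 degrees from vertical towards the holder's +x (away from the robot). Centre of each bore's floor: x = -30, z = 28 mm; of each mouth: x = 10, z = 85 mm.
- scraper: Loose scraper, 210 mm long, 0.15 kg, in one of the three sockets (which varies): the tallest tool, with the long thick handle. Steel shank 10 mm in diameter from 0 to 110 mm, then a straight wooden handle 24 mm in diameter from 110 to 210 mm. Origin at the tip of the shank on the axis; z runs from tip to handle. Centre of mass 137 mm from the tip.
- scraper_grip (a point): Point on the scraper's axis, 145 mm from the tip of the shank, in the handle: a good place to grip.
- file: Bystander: round file in another socket, 145 mm long, shank 10 mm in diameter for 85 mm, then a thin straight wooden handle 16 mm in diameter and 60 mm long. Origin at the tip, z along the tool.
- awl: Bystander: awl in the remaining socket, 135 mm long, shank 10 mm in diameter for 80 mm, then a wooden neck with a 30 mm ball on top. Origin at the tip, z along the tool.
- rest: Fixed aluminium tool rest. Origin at table height below the tool's line; x along that line, z up. Narrow post at x = -65 mm, notch 20 mm wide, floor at z = 55 (for the shank); wide post at x = +80, notch 36 mm wide, floor at z = 48 (for the handle). Posts 12 mm thick along x, notches 16 mm deep. Well laid, the scraper is level at z = 60, tip at x = -105, handle towards +x.
- nest: Aluminium nest block 85 x 85 x 20 mm, fixed, with a round pocket 56 mm in diameter and 8 mm deep in its middle and a foot for the strap's pivot on its -y side. Origin at the centre of the block's underside, z up.
- pocket (a point): Centre of the pocket's floor, 12 mm above the table; 8 mm below the block's top.
- pivot (a point): Point on the upright axis on which the strap turns, at the strap's top (57 mm above the table), 70 mm from the pocket's centre on the nest's -y side. The pivot post is 18 mm in diameter and ends 63 mm above the table.
- strap (a joint): Angle of the steel strap about its upright pivot, rad. 0: open, along the nest's +x; grows counter-clockwise seen from above; 1.57: stop, along the nest's +y over the middle of the pocket. Strap 24 mm wide, 49 to 57 mm above the table, reaching 92 mm from the pivot. It stays where it is left; about 1 N at the knob moves it.
- knob (a point): Point on the strap's black upright knob (18 mm in diameter, from 57 to 97 mm above the table, 80 mm from the pivot), on its axis 85 mm above the table. Moves with the strap.
- cap: Loose aluminium cap casting, 0.12 kg, lying flange down: flange 50 mm in diameter and 8 mm thick, above it a hub 30 mm in diameter up to 34 mm. From above the hub is seen in the middle of the flange. Origin at the centre of the flange's underside, z from flange to hub. In the pocket its top stands 46 mm above the table, 3 mm below the strap.
- spare_cap: Bystander: the same casting lying the other way, hub down and flange up (from above only the flat 50 mm disc is seen). Origin at the centre of its underside on the table.

How it is judged:
On the way, in this order (a step that is already met when the one before it is completed fails the run):
1. the scraper is pulled right out of its socket: its tip is more than 100 mm above the table (height (world z) of scraper above 0.1 m), for 0.1 s.
2. the scraper lies level in both notches of the rest, handle on the wide post, let go (x of scraper in the frame of rest between -0.125 and -0.085 m and y of scraper in the frame of rest between -0.01 and 0.01 m and z of scraper in the frame of rest between 0.054 and 0.066 m and angle between the z axis of scraper and the x axis of rest, either way round below 0.12 rad and contact force between the fingers and scraper below 0.1 N), for 0.3 s.
3. the cap sits on the floor of the pocket, flange down and hub up, let go (horizontal distance between cap and pocket below 0.004 m and z of cap in the frame of pocket below 0.002 m and angle between cap's own z axis and vertical below 0.06 rad and contact force between the fingers and cap below 0.1 N), for 0.3 s.
4. the strap is swung over the cap to within 0.12 rad of its stop (value of joint strap above 1.45 rad), for 0.2 s.
At the end, for the whole second after the job is handed in: All at rest: scraper in both notches, handle on the wide post, tip at x -105 (±20), y 0 (±10), z 54 to 66 mm in the rest's frame, axis within 0.12 rad; cap flange down in the pocket, 4 mm from centre, 2 mm from its floor, 0.06 rad upright; strap within 0.12 rad of its stop (x of scraper in the frame of rest between -0.125 and -0.085 m and y of scraper in the frame of rest between -0.01 and 0.01 m and z of scraper in the frame of rest between 0.054 and 0.066 m and angle between the z axis of scraper and the x axis of rest, either way round below 0.12 rad and horizontal distance between cap and pocket below 0.004 m and z of cap in the frame of pocket below 0.002 m and angle between cap's own z axis and vertical below 0.06 rad and value of joint strap above 1.45 rad and linear speed of each of scraper, cap below 0.02 m/s); the robot touches nothing.
It fails at once if the scraper is dropped: moves faster than 0.7 m/s while not held (a fall of about 25 mm) (contact force between each of the arm, the fingers and scraper below 0.05 N and linear speed of scraper above 0.7 m/s).
It fails at once if the cap is dropped: moves faster than 0.7 m/s while not held (a fall of about 25 mm) (contact force between each of the arm, the fingers and cap below 0.05 N and linear speed of cap above 0.7 m/s).
It fails at once if the file, the awl or the other cap is moved by more than 20 mm (distance of any of file, awl, spare_cap from where it was at the start of the episode above 0.02 m).
It also fails if it takes over 58 s, if anything falls off the work surface, if the arm or the gripper's body presses on something with over 40 N, if the wrist force passes 120 N, or if a joint passes its speed limit or range.

ROBOT

A 6-joint arm with a two-finger parallel gripper is mounted at the origin on the work surface. World frame = base frame: x ahead of the robot, y to its left, z up, the work surface at z = 0. Lengths are in m, angles in rad, forces in N, time in s.
With the tool pointing down it reaches from about 0.25 to 0.775 m from the base axis. Payload 4 kg.
Tool frame: the origin (TCP) lies on the mounting face of the last link; the fingertips stand 173 mm ahead of it and the grasp point (between the pads) lies 155 mm ahead of it (robot.tcp_to_grasp is the distance from the TCP to the grasp point, in m); z points along the fingers, y is the line along which they close (so a half turn about z gives the same grasp; the last joint's range is limited). The gripper opens to 85 mm and grips with 20 to 120 N. Pads are 22 mm wide; open, the fingers measure 114 mm over their backs; the gripper's body (76 mm by 85 mm) begins 54 mm behind the grasp point. The pads swing forward as they close: fully open they stand 13 mm farther back than shut.
Start: joints at [1.069, 0.087, 1.371, -0, 1.684, -0.103], TCP at [0.214, 0.507, 0.405] pointing down, gripper open.
Joint ranges: [-3.1, 3.1], [-0.76, 2.03], [0.27, 2.55], [-1.08, 4.22], [0.17, 2.65], [-2.57, 2.57]. Speed limits (rad/s): [2.79, 2.79, 3.14, 3.14, 3.14, 3.14].

INTERFACE

Orientations are given as a 3x3 rotation matrix whose columns are the frame's x, y, z axes.
In Python, from workcell import status, snapshot, order, robot gives the robot as it stands.
- The arm moves only by the shell command python3 -m crank 'ROWS' [OPENING] [FORCE]. ROWS is JSON, a list of rows, each a list of 2 entries, a list of its own where there are three numbers: the shift along the world's x, y, z in m, then the turn, a rotation vector about the world's x, y, z in rad. In form: [[[dx, dy, dz], [rx, ry, rz]], ...]. A call has 1 to 12 rows; each row shifts and turns the commanded pose from where the row before left it; what a row does not reach is not made up. A row lasts 1/10 s, in which the tool goes at most 50 mm and 8.59 degrees, less where a joint would pass 70% of its speed; a pose out of reach is approached as far as the arm can. A call with a gripper value outside its range is refused whole. OPENING is the opening in per cent of the stroke, from 0 (shut) to 100 (fully open), set as the call begins (- or left out, the last holds). The fingers move at their own pace and stop on an object; FORCE is the grip in N (left out, the last holds). Time passes only in rows, so rows that do not move let the fingers close. It gives the time, the measured TCP pose, the force, the opening and the grip force at its end, in the units of the state.
- status.get_obs(): the state, without advancing time (a new reading comes with each control period).
- snapshot(name): name is "scene" or "top" or "wrist"; returns a dict with "color" (400x640x3 uint8, red, green, blue), "range_z" (400x640 float32, m along the optical axis (not along the pixel's ray), 0 where there is no reading), "K" (3x3 intrinsics, pixels), "extrinsics" (4x4, takes a point from camera to world coordinates); the wrist camera has in their place "hand_eye" (4x4, takes a point from camera to tool coordinates, whose origin is the TCP and whose axes are the flange's). Camera axes: x right, y down, z forward; pixel columns grow to the right and rows downward; lengths in m; the calibration is good to about 2 mm. A picture is of the moment at which its call begins: read the wrist's pose just before it.
- order.job_done(): hands the job in; it is judged then, once.
The state is a dict: "clock": time; "qpos": joint angles; "dq": joint speeds; "joint_torque": joint torques, N m; "position": TCP position; "tcp_rot": TCP orientation; "ft_force": force on the tool from outside, world axes, zero at the start; "torque": the same for the moment, N m; "finger_gap": finger opening in m; "finger_force": force on a finger pad.
Only numpy, scipy, OpenCV 4.12 (cv2) and the standard library are available. Lean on these libraries where they do the work, as an engineer would, in place of code of your own. Each camera call takes 0.05 s, during which the arm holds its last target. There are 200 camera calls.

## Working session

There is one attempt and no reset: what is moved stays moved. The work goes in short steps, Python scripts to look and compute and a shell command to move; the robot and the scene stay as the last step left them, time stands still between calls to the robot, and variables do not carry over. Pictures are saved under pics/ and viewed, at most 13 in all, crops included, and the job is handed in when it is done.

```bash
ls; mkdir -p pics; cat > h.py <<'E'
import numpy as np,cv2
from workcell import status,snapshot,order,robot
def cloud(name):
    o=status.get_obs(); s=snapshot(name); K=np.array(s["K"]); z=s["range_z"]
    v,u=np.mgrid[:400,:640]
    P=np.stack([(u-K[0,2])/K[0,0]*z,(v-K[1,2])/K[1,1]*z,z],-1)
    if "extrinsics" in s: T=np.array(s["extrinsics"])
    else:
        W=np.eye(4);W[:3,:3]=o["tcp_rot"];W[:3,3]=o["position"];T=W@np.array(s["hand_eye"])
    P=P@T[:3,:3].T+T[:3,3]; P[z==0]=np.nan
    return s["color"],P,K,T
E
python3 - <<'E'
from h import *
for n in("top","scene"):
    c,P,K,T=cloud(n); cv2.imwrite(f"pics/{n}.png",c[...,::-1]); np.savez(f"{n}.npz",c=c,P=P,K=K,T=T); print(n,K[0],T.round(3).tolist(),np.isfinite(P[...,2]).mean())
print(status.get_obs())
E
```

```text
pics
top [477.56797171   0.         313.37076452] [[-0.001, -0.997, 0.071, 0.46], [-1.0, 0.001, -0.003, 0.067], [0.003, -0.071, -0.997, 1.101], [0.0, 0.0, 0.0, 1.0]] 0.996046875
scene [417.10569907   0.         321.01442916] [[0.806, 0.366, -0.465, 1.017], [0.592, -0.471, 0.654, -0.627], [0.02, -0.802, -0.596, 0.731], [0.0, 0.0, 0.0, 1.0]] 0.99596484375
{'clock': 0.1, 'qpos': array([ 1.06889345e+00,  8.78950281e-02,  1.37212393e+00, -1.06558592e-05,
        1.68358572e+00, -1.03074312e-01]), 'dq': array([-0.0005627 , -0.0016933 , -0.00389081, -0.00148201, -0.00049498,
        0.00114106]), 'joint_torque': array([ 2.14680644e-03, -3.53014898e+01, -3.14218998e+01, -1.18929452e-04,
        7.94044230e-03,  5.34307020e-06]), 'position': array([0.21353031, 0.50674801, 0.40363765]), 'tcp_rot': array([[-9.21515984e-01,  3.88339250e-01, -9.58690821e-04],
       [ 3.88340384e-01,  9.21514307e-01, -1.76897094e-03],
       [ 1.96486459e-04, -2.00243336e-03, -9.99997976e-01]]), 'ft_force': array([ 0.93114134, -0.07055556,  0.48424508]), 'torque': array([-0.02567394, -0.03679726, -0.01571428]), 'finger_force': 0.0, 'finger_gap': 0.085313138124607}
```

View pics/top.png

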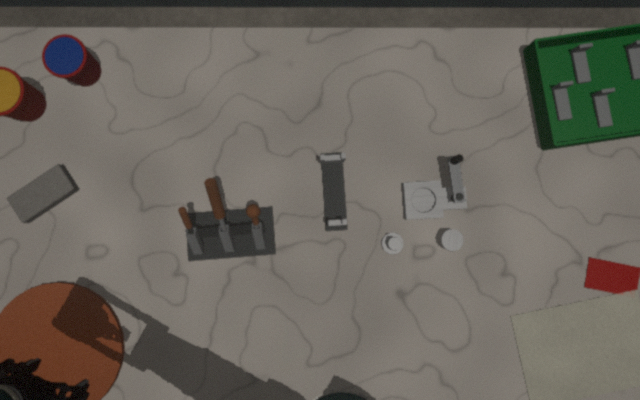

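View pics/scene.png

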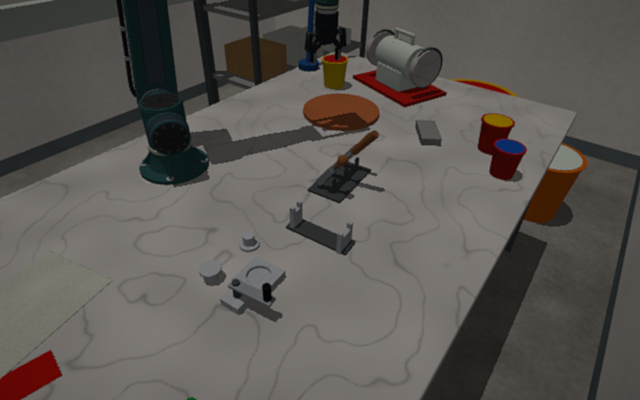

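The top view shows the holder at (232,232) with the scraper in the middle socket (handle end at (212,183)). The rest posts are at (331,157) and (337,223), the nest pocket at (423,200), the strap pivot at (460,198) with its knob at (457,159). The hubbed cap is at (393,243) and the spare at (452,240).

```bash
python3 - <<'E'
from h import *
d=np.load("top.npz");P=d["P"];c=d["c"]
print("table",np.nanmedian(P[280:330,380:500,2]))
hsv=cv2.cvtColor(c,cv2.COLOR_RGB2HSV)
def reg(n,u0,u1,v0,v1,lo,hi,m=None):
    M=np.zeros((400,640),bool);M[v0:v1,u0:u1]=1
    M&=(P[...,2]>lo)&(P[...,2]<hi)
    if m is not None:M&=m
    Q=P[M]; 
    if len(Q)<3: print(n,len(Q));return Q
    pts=Q[:,:2].astype(np.float32)
    r=cv2.minAreaRect(pts); print(n,len(Q),"med",np.median(Q,0).round(4),"min",Q.min(0).round(3),"max",Q.max(0).round(3),"rect",np.round(r[0],4),np.round(r[1],4),round(r[2],1)); return Q
brown=(hsv[...,0]<15)&(hsv[...,1]>120)
Q=reg("handle",200,226,170,222,.05,.3,brown)
c0=Q.mean(0);print("axis",np.linalg.svd(Q-c0)[2][0],c0)
reg("holder base",180,280,200,265,.004,.016)
reg("postA",318,346,148,168,.04,.09);reg("postB",322,352,212,235,.04,.09);reg("restbase",315,352,148,235,.003,.03)
reg("nest top",400,445,175,222,.016,.026)
reg("knob",445,470,150,170,.08,.11);reg("strap",440,470,150,205,.042,.064)
reg("pivot",448,470,188,206,.058,.075)
reg("caphub",378,408,228,258,.027,.045);reg("capall",378,408,228,258,.004,.045);reg("spare",436,468,225,255,.027,.045)
a=cv2.resize(c[140:270,310:480],None,fx=4,fy=4,interpolation=2)
cv2.imwrite("pics/crop1.png",a[...,::-1])
# scene posts
d=np.load("scene.npz");P=d["P"];c=d["c"]
reg("s_postA",333,358,218,252,.035,.09);reg("s_postB",285,306,198,226,.035,.09)
b=cv2.resize(c[190:320,190:370],None,fx=4,fy=4,interpolation=2)
cv2.imwrite("pics/crop2.png",b[...,::-1])
E
```

```text
table -0.0008386111800735563
handle 292 med [0.5263 0.2577 0.1675] min [0.491 0.247 0.124] max [0.564 0.27  0.202] rect [0.5281 0.2579] [0.0731 0.0191] 4.0
axis [-0.66248178 -0.06728904 -0.74604965] [0.52721308 0.25776479 0.16633464]
holder base 2341 med [0.4496 0.2429 0.0072] min [0.391 0.151 0.004] max [0.537 0.368 0.014] rect [0.4634 0.2592] [0.2183 0.1436] 88.8
postA 164 med [0.6276 0.0202 0.0484] min [ 0.621 -0.006  0.041] max [0.636 0.049 0.067] rect [0.6286 0.0218] [0.0126 0.0556] 3.4
postB 111 med [0.4844 0.0122 0.0646] min [ 0.478 -0.006  0.043] max [0.491 0.033 0.073] rect [0.484  0.0128] [0.0119 0.039 ] 3.8
restbase 1447 med [0.5548 0.0165 0.0072] min [ 0.463 -0.024  0.003] max [0.648 0.06  0.03 ] rect [0.5556 0.0197] [0.0822 0.186 ] 88.5
nest top 959 med [ 0.5372 -0.1897  0.0192] min [ 0.492 -0.234  0.016] max [ 0.579 -0.141  0.026] rect [ 0.5361 -0.1889] [0.0851 0.093 ] 2.7
knob 69 med [ 0.6192 -0.2439  0.0956] min [ 0.611 -0.254  0.081] max [ 0.629 -0.237  0.099] rect [ 0.6191 -0.2447] [0.0164 0.0174] 47.8
strap 481 med [ 0.5745 -0.2496  0.0562] min [ 0.528 -0.268  0.04
[... 184 characters left out ...]
542] [0.0314 0.0197] 7.6
caphub 140 med [ 0.4384 -0.1158  0.0327] min [ 0.425 -0.129  0.028] max [ 0.452 -0.102  0.038] rect [ 0.4384 -0.1158] [0.0267 0.0268] 0.8
capall 365 med [ 0.4382 -0.1136  0.0094] min [ 0.411 -0.141  0.004] max [ 0.461 -0.092  0.038] rect [ 0.4379 -0.1159] [0.0485 0.0487] 44.4
spare 395 med [ 0.4449 -0.245   0.0331] min [ 0.423 -0.27   0.028] max [ 0.469 -0.22   0.04 ] rect [ 0.446  -0.2452] [0.0468 0.0497] 0.2
s_postA 176 med [0.6329 0.0218 0.0484] min [ 0.622 -0.007  0.035] max [0.639 0.052 0.065] rect [0.6302 0.0221] [0.0137 0.0595] 4.1
s_postB 173 med [0.4894 0.0093 0.0544] min [ 0.477 -0.009  0.035] max [0.494 0.033 0.073] rect [0.4858 0.0117] [0.0149 0.0421] 5.0
```

View pics/crop2.png

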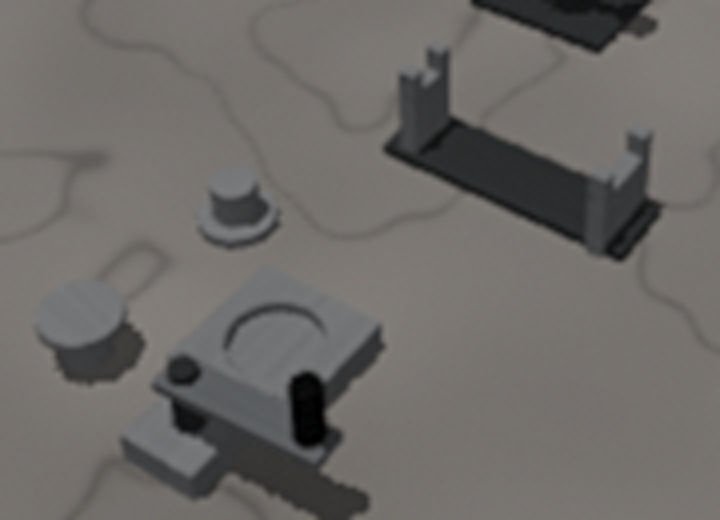

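The wide post is the far one (crop2, (620,190)) and the narrow post is at (425,100). The hubbed cap is at (237,205) and the strap is open. Next I fit the handle's axis.

```bash
cat >> h.py <<'E'
from scipy.spatial.transform import Rotation as R
from scipy.optimize import least_squares
def plan(pos,rot,n=None):
    "rows from the present pose to a target pose, straight, even"
    o=status.get_obs(); d=np.array(pos)-o["position"]; w=R.from_matrix(np.array(rot)@o["tcp_rot"].T).as_rotvec()
    k=int(np.ceil(max(np.linalg.norm(d)/.048,np.linalg.norm(w)/.145))); n=max(n or 1,k)
    print("total",d.round(4),w.round(3),"n",n,"row",(d/n).round(4),(w/n).round(4))
def toolrot(z,y):
    z=np.array(z)/np.linalg.norm(z);y=np.array(y)-np.dot(y,z)*z;y/=np.linalg.norm(y);return np.c_[np.cross(y,z),y,z]
E
python3 - <<'E'
from h import *
Q=[]
for n,b in(("top",(200,226,170,222)),("scene",(345,384,125,165))):
    d=np.load(n+".npz");P=d["P"];hsv=cv2.cvtColor(d["c"],cv2.COLOR_RGB2HSV)
    M=np.zeros((400,640),np.uint8);M[b[2]:b[3],b[0]:b[1]]=1
    M&=((hsv[...,0]<15)&(hsv[...,1]>110)).astype(np.uint8)
    M=cv2.erode(M,np.ones((3,3),np.uint8)); q=P[M>0];q=q[(q[:,2]>.12)&(q[:,2]<.24)];print(n,len(q),q.min(0).round(3),q.max(0).round(3));Q.append(q)
for q in Q+[np.vstack(Q)]:
    def f(p):
        a=np.array([p[2],p[3],1]);a/=np.linalg.norm(a);v=q-[p[0],p[1],.17];return np.linalg.norm(np.cross(v,a),axis=1)-.012
    s=least_squares(f,[.53,.258,.7,.05],loss="soft_l1",f_scale=.002);p=s.x;a=np.array([p[2],p[3],1]);a/=np.linalg.norm(a)
    t=(q-[p[0],p[1],.17])@a
    print("pt@.17",p[:2].round(4),"axis",a.round(3),"lean",np.degrees(np.arccos(a[2])).round(1),"yaw",np.degrees(np.arctan2(a[1],a[0])).round(1),"rms",np.std(f(p)).round(4),"extent",t.min().round(3),t.max().round(3))
n=-np.cross(a,[-a[1],a[0],0]);n/=np.linalg.norm(n);print(n)
E
```

```text
top 241 [0.493 0.249 0.127] [0.562 0.267 0.199]
scene 127 [0.496 0.186 0.121] [0.563 0.262 0.197]
pt@.17 [0.5427 0.2605] axis [0.64  0.015 0.768] lean 39.8 yaw 1.3 rms 0.002 extent -0.065 0.03
pt@.17 [0.5433 0.2622] axis [0.604 0.075 0.794] lean 37.5 yaw 7.1 rms 0.0077 extent -0.067 0.029
pt@.17 [0.5421 0.2622] axis [0.628 0.062 0.776] lean 39.1 yaw 5.7 rms 0.0049 extent -0.066 0.03
[ 0.7722306   0.0766176  -0.63070567]
```

```bash
python3 - <<'E'
from h import *
n=[.785,.055,-.617];plan([.334,.246,.301],toolrot(n,[-.07,.998,0]))
E
```

```text
total [ 0.1205 -0.2607 -0.1026] [-0.148 -0.902  0.437] n 7 row [ 0.0172 -0.0372 -0.0147] [-0.0211 -0.1288  0.0624]
```

```bash
python3 -m crank '[[[0.015,-0.0326,-0.0128],[-0.0185,-0.1127,0.0546]],[[0.015,-0.0326,-0.0128],[-0.0185,-0.1127,0.0546]],[[0.015,-0.0326,-0.0128],[-0.0185,-0.1127,0.0546]],[[0.015,-0.0326,-0.0128],[-0.0185,-0.1127,0.0546]],[[0.015,-0.0326,-0.0128],[-0.0185,-0.1127,0.0546]],[[0.015,-0.0326,-0.0128],[-0.0185,-0.1127,0.0546]],[[0.015,-0.0326,-0.0128],[-0.0185,-0.1127,0.0546]],[[0.015,-0.0326,-0.0128],[-0.0185,-0.1127,0.0546]],[[0,0,0],[0,0,0]],[[0,0,0],[0,0,0]]]' 55
python3 - <<'E'
from h import *
n=[.785,.055,-.617];plan([.334,.246,.301],toolrot(n,[-.07,.998,0]))
c,P,K,T=cloud("wrist"); cv2.imwrite("pics/w1.png",c[...,::-1]);np.savez("w1.npz",c=c,P=P,K=K,T=T)
E
```

```text
clock: 1.1
position: [0.3334, 0.2451, 0.3013]
tcp_rot: [[-0.617, -0.069, 0.784], [-0.042, 0.998, 0.055], [-0.786, 0.001, -0.619]]
ft_force: [0.5, 0.5, -0.9]
finger_gap: 0.0471
finger_force: 0.0
total [ 0.0006  0.0009 -0.0003] [-0.001 -0.002  0.001] n 1 row [ 0.0006  0.0009 -0.0003] [-0.0007 -0.0021  0.0009]
```

View pics/w1.png

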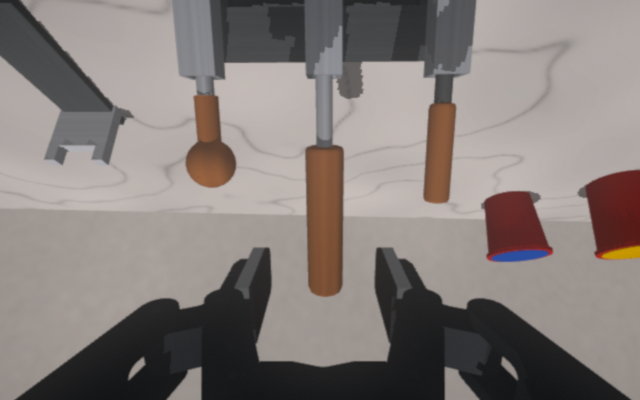

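The handle (x≈325, y 148 to 293) is centred between the fingers, and the awl and file stand clear on either side. I'll refine the axis from here.

```bash
python3 - <<'E'
from h import *
d=np.load("w1.npz");P=d["P"];c=d["c"];T=d["T"]
hsv=cv2.cvtColor(c,cv2.COLOR_RGB2HSV)
def fit(b,r,z0):
    M=np.zeros((400,640),np.uint8);M[b[2]:b[3],b[0]:b[1]]=1
    if r>.006: M&=((hsv[...,0]<15)&(hsv[...,1]>110)).astype(np.uint8)
    M=cv2.erode(M,np.ones((3,3),np.uint8));q=P[M>0];q=q[np.isfinite(q).all(1)]
    def f(p):
        a=np.array([p[2],p[3],1]);a/=np.linalg.norm(a);v=q-[p[0],p[1],z0];return np.linalg.norm(np.cross(v,a),axis=1)-r
    m=np.median(q,0)
    p=least_squares(f,[m[0],m[1],.7,.05],loss="soft_l1",f_scale=.002).x;a=np.array([p[2],p[3],1]);a/=np.linalg.norm(a);A=np.array([p[0],p[1],z0]);t=(q-A)@a
    print(A.round(4),a.round(3),"lean",np.degrees(np.arccos(a[2])).round(1),"yaw",np.degrees(np.arctan2(a[1],a[0])).round(1),np.std(f(p)).round(4),"lo",(A+t.min()*a).round(4),"hi",(A+t.max()*a).round(4));return A,a
A,a=fit((295,355,145,300),.012,.15)
fit((318,331,82,138),.005,.10)
# point at grip and tool-frame offset
o=status.get_obs();q=o["tcp_rot"].T@(A-o["position"]);print("A in tool",q.round(4),"axis in tool",(o["tcp_rot"].T@a).round(3))
E
```

```text
[0.5253 0.2599 0.15  ] [0.624 0.049 0.78 ] lean 38.7 yaw 4.5 0.0005 lo [0.4981 0.2578 0.1159] hi [0.5582 0.2625 0.1911]
[0.4849 0.2566 0.1   ] [0.626 0.059 0.777] lean 39.0 yaw 5.4 0.0006 lo [0.4743 0.2556 0.0868] hi [0.4932 0.2574 0.1103]
A in tool [ 1.800e-03 -2.000e-04  2.455e-01] axis in tool [-1.     0.007  0.011]
```

```bash
python3 -m crank '[[[0.0236,0.0017,-0.0187],[0,0,0]],[[0.0236,0.0017,-0.0187],[0,0,0]],[[0.0236,0.0017,-0.0187],[0,0,0]],[[0,0,0],[0,0,0]],[[0,0,0],[0,0,0]]]'
python3 -m crank '[[[0,0,0],[0,0,0]],[[0,0,0],[0,0,0]],[[0,0,0],[0,0,0]],[[0,0,0],[0,0,0]],[[0,0,0],[0,0,0]]]' 0 60
```

```text
clock: 1.65
position: [0.4048, 0.2524, 0.2468]
tcp_rot: [[-0.616, -0.072, 0.785], [-0.044, 0.997, 0.058], [-0.787, 0.001, -0.617]]
ft_force: [-0.4, 0.2, 0.3]
finger_gap: 0.0473
finger_force: 0.0
clock: 2.15
position: [0.4044, 0.2516, 0.2476]
tcp_rot: [[-0.613, -0.073, 0.786], [-0.042, 0.997, 0.059], [-0.789, 0.003, -0.615]]
ft_force: [-1.2, 2.1, 3.5]
finger_gap: 0.0225
finger_force: 58.7
```

```bash
python3 -m crank '[[[0.006,0.0005,0.008],[0,0,0]],[[0.009,0.0007,0.012],[0,0,0]],[[0.009,0.0007,0.012],[0,0,0]],[[0.009,0.0007,0.012],[0,0,0]]]'

```

```text
clock: 2.55
position: [0.4203, 0.2491, 0.258]
tcp_rot: [[-0.673, -0.058, 0.737], [-0.046, 0.998, 0.037], [-0.738, -0.009, -0.675]]
ft_force: [-70.5, 10.1, -27.6]
finger_gap: 0.0223
finger_force: 66.5
```

```bash
python3 -m crank '[[[0.012,0.001,0.016],[0,0,0]],[[0.012,0.001,0.016],[0,0,0]],[[0.012,0.001,0.016],[0,0,0]],[[0,0,0.016],[0,0,0]],[[0,0,0.016],[0,0,0]],[[0,0,0],[0,0,0]],[[0,0,0],[0,0,0]]]'
python3 - <<'E'
from h import *
c,P,K,T=cloud("scene"); cv2.imwrite("pics/s2.png",cv2.resize(c[60:260,200:440],None,fx=3,fy=3)[...,::-1])
c,P,K,T=cloud("wrist");np.savez("w2.npz",c=c,P=P,K=K,T=T)
o=status.get_obs();R0=np.array(o["tcp_rot"]);hsv=cv2.cvtColor(c,cv2.COLOR_RGB2HSV)
M=(hsv[...,0]<15)&(hsv[...,1]>110);Q=(P-o["position"])@R0
M&=(abs(Q[...,1])<.03)&(Q[...,2]<.19)
q=Q[cv2.erode(M.astype(np.uint8),np.ones((3,3)))>0];print(len(q),q.min(0).round(4),q.max(0).round(4))
def f(p):
    a=np.array([1,p[2],p[3]]);a/=np.linalg.norm(a);v=q-[0,p[0],p[1]];return np.linalg.norm(np.cross(v,a),axis=1)-.012
p=least_squares(f,[0,.155,0,0],loss="soft_l1",f_scale=.002).x;print("tool-frame axis at x=0: y,z,slopes",p.round(4),np.std(f(p)))
E
```

```text
clock: 3.25
position: [0.473, 0.2566, 0.3706]
tcp_rot: [[-0.616, -0.071, 0.785], [-0.042, 0.997, 0.057], [-0.787, 0.002, -0.617]]
ft_force: [0.3, 0.0, -1.5]
finger_gap: 0.0221
finger_force: 62.1
12049 [-0.0316 -0.0109  0.1392] [0.0585 0.0116 0.151 ]
tool-frame axis at x=0: y,z,slopes [0.0002 0.1535 0.0035 0.0113] 0.0005109979763844916
```

View pics/s2.png

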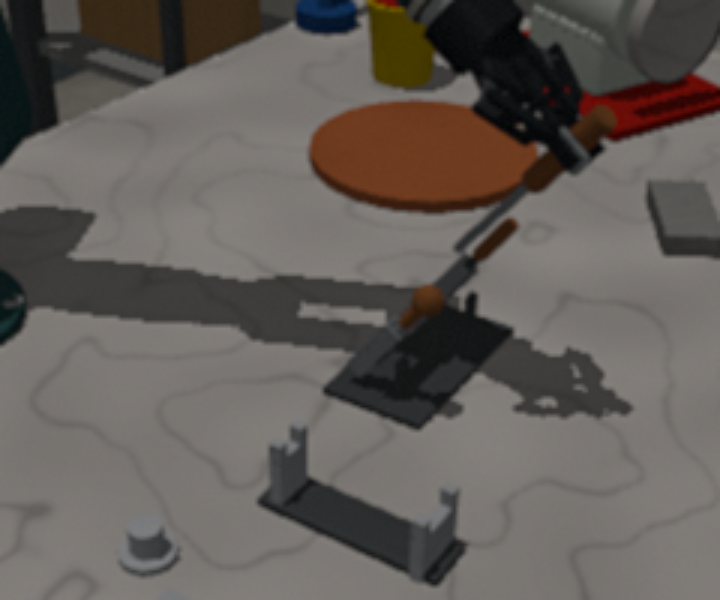

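The scraper is clear of the socket with the file and awl still in place. It may have slipped in the pads, so I'm checking where the tip is before planning the carry.

```bash
python3 - <<'E'
from h import *
o=status.get_obs();R0=np.array(o["tcp_rot"])
d=np.load("w2.npz");Q=(d["P"]-o["position"])@R0
M=(abs(Q[...,1])<.012)&(abs(Q[...,2]-.152)<.02)&(Q[...,0]>.03)
q=Q[M];print(len(q));h,e=np.histogram(q[:,0],bins=np.arange(.03,.2,.01));print(list(zip(e.round(3),h)))
print("max x",np.sort(q[:,0])[-5:]); v,u=np.nonzero(M);print(v.min(),v.max())
w=[[b,(q[(q[:,0]>b)&(q[:,0]<b+.003),1].ptp() if 0 else np.ptp(q[(q[:,0]>b)&(q[:,0]<b+.003),1])).round(4)] for b in np.arange(.045,.075,.003)];print(w)
# carry pose above rest
y=np.radians(3.8);ex=np.array([np.cos(y),np.sin(y),0]);ey=np.array([-ex[1],ex[0],0]);O=np.array([.549,.0172,0])
R1=toolrot([0,0,-1],ey);g=O+.0545*ex;print("g",g)
plan([g[0],g[1],.155+.15],R1)
E
```

```text
9584
[(np.float64(0.03), np.int64(1761)), (np.float64(0.04), np.int64(1866)), (np.float64(0.05), np.int64(2007)), (np.float64(0.06), np.int64(867)), (np.float64(0.07), np.int64(934)), (np.float64(0.08), np.int64(1007)), (np.float64(0.09), np.int64(1084)), (np.float64(0.1), np.int64(58)), (np.float64(0.11), np.int64(0)), (np.float64(0.12), np.int64(0)), (np.float64(0.13), np.int64(0)), (np.float64(0.14), np.int64(0)), (np.float64(0.15), np.int64(0)), (np.float64(0.16), np.int64(0)), (np.float64(0.17), np.int64(0)), (np.float64(0.18), np.int64(0))]
max x [0.1007897  0.10082524 0.10085676 0.1009233  0.10104807]
0 224
[[np.float64(0.045), np.float64(0.0236)], [np.float64(0.048), np.float64(0.0233)], [np.float64(0.051000000000000004), np.float64(0.0232)], [np.float64(0.054000000000000006), np.float64(0.023)], [np.float64(0.05700000000000001), np.float64(0.0225)], [np.float64(0.06000000000000001), np.float64(0.0098)], [np.float64(0.06300000000000001), np.float64(0.0098)], [np.float64(0.06600000000000002), np.float64(0.0097)], [np.float64(0.06900000000000002), np.float64(0.0096)], [np.float64(0.07200000000000002), np.float64(0.0095)]]
g [0.60338018 0.02081193 0.        ]
total [ 0.1305 -0.2357 -0.0639] [-0.062  0.901 -0.004] n 7 row [ 0.0186 -0.0337 -0.0091] [-0.0089  0.1287 -0.0006]
```

```bash
python3 -m crank '[[[0.0186,0,0.02],[-0.0089,0.1287,-0.0006]],[[0.0186,0,0.02],[-0.0089,0.1287,-0.0006]],[[0.0186,0,0.02],[-0.0089,0.1287,-0.0006]],[[0.01245,-0.0393,-0.0207],[-0.0089,0.1287,-0.0006]],[[0.01245,-0.0393,-0.0207],[-0.0089,0.1287,-0.0006]],[[0.01245,-0.0393,-0.0207],[-0.0089,0.1287,-0.0006]],[[0.01245,-0.0393,-0.0207],[-0.0089,0.1287,-0.0006]],[[0.01245,-0.0393,-0.0207],[0,0,0]],[[0.01245,-0.0393,-0.0207],[0,0,0]],[[0,0,0],[0,0,0]],[[0,0,0],[0,0,0]]]'
python3 - <<'E'
from h import *
c,P,K,T=cloud("wrist");cv2.imwrite("pics/w3.png",c[...,::-1]);np.savez("w3.npz",c=c,P=P,K=K,T=T)
E
```

```text
clock: 4.45
position: [0.6037, 0.02, 0.3039]
tcp_rot: [[-0.998, -0.064, -0.001], [-0.064, 0.998, 0.001], [0.001, 0.002, -1.0]]
ft_force: [0.2, 0.5, -1.9]
finger_gap: 0.0224
finger_force: 62.0
```

View pics/w3.png

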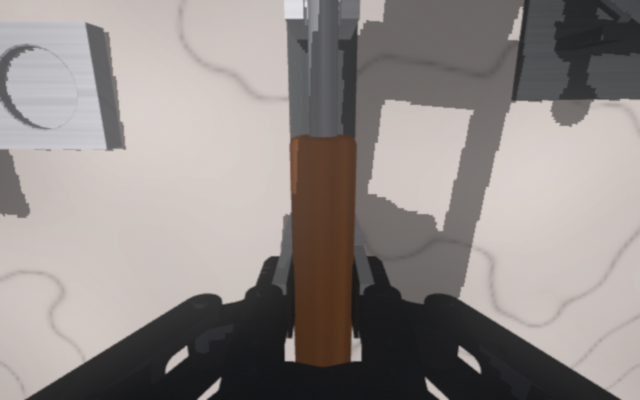

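The held scraper (x≈325) sits over the rest's base, with the narrow post at the top edge (285–360, 0–20). I'll check the lateral offset numerically.

```bash
python3 - <<'E'
from h import *
d=np.load("w3.npz");P=d["P"];c=d["c"];o=status.get_obs();R0=np.array(o["tcp_rot"]);Q=(P-o["position"])@R0
hsv=cv2.cvtColor(c,cv2.COLOR_RGB2HSV)
M=(hsv[...,0]<15)&(hsv[...,1]>110)&(abs(Q[...,1])<.03)&(Q[...,2]<.19)
q=P[cv2.erode(M.astype(np.uint8),np.ones((3,3)))>0]
def f(p):
    a=np.array([1,p[2],p[3]]);v=q-[.6,p[0],p[1]];return np.linalg.norm(np.cross(v,a/np.linalg.norm(a)),axis=1)-.012
p=least_squares(f,[.02,.15,.06,0],loss="soft_l1",f_scale=.002).x;print("scraper at x=.6: y,z, slopes",p.round(4),"min x handle",q[:,0].min())
B=P[(P[...,2]>.05)&(P[...,2]<.085)&(P[...,0]<.52)];print("post",len(B),B.min(0).round(4),B.max(0).round(4))
v,u=np.nonzero((P[...,2]>.045)&(P[...,2]<.085)&(P[...,0]<.52));print(u.min(),u.max(),v.min(),v.max())
D=P[(abs(P[...,2]-.006)<.005)&(abs(P[...,1]-.017)<.06)]
for x in np.arange(.5,.56,.01):
    e=D[abs(D[:,0]-x)<.005]; print(round(x,3),len(e),e[:,1].min().round(4) if len(e) else 0,e[:,1].max().round(4) if len(e) else 0)
A=P[(P[...,2]>.03)&(P[...,2]<.075)&(P[...,0]>.6)&(abs(P[...,1]-.02)<.04)];print("postA",len(A), A.min(0) if len(A) else 0,A.max(0) if len(A) else 0)
t=np.load("top.npz")["P"]
for n,b in(("A",(318,346,148,168)),("B",(322,352,212,235))):
    s=t[b[2]:b[3],b[0]:b[1]].reshape(-1,3);hi=s[(s[:,2]>.058)&(s[:,2]<.08)];print(n,len(hi),"y ext",hi[:,1].min().round(4),hi[:,1].max().round(4),"x mid",np.median(hi[:,0]).round(4))
E
```

```text
scraper at x=.6: y,z, slopes [0.0203 0.1506 0.0639 0.0112] min x handle 0.5441697250695886
post 2175 [ 0.4667 -0.0072  0.05  ] [0.4921 0.1934 0.0788]
284 639 0 41
0.5 690 -0.0426 0.0764
0.51 651 -0.0426 0.0764
0.52 645 -0.0419 0.0765
0.53 612 -0.0412 0.0756
0.54 624 -0.0427 0.0765
0.55 571 -0.0427 0.0758
0.56 212 -0.0427 0.0765
postA 326 [ 0.62099958 -0.00611461  0.03008542] [0.62802436 0.04974796 0.06481973]
A 56 y ext -0.0057 0.0494 x mid 0.6289
B 59 y ext -0.0064 0.0325 x mid 0.4844
```

```bash
python3 -m crank '[[[0.0017,0,-0.01],[0,0.0112,0]],[[0,0,-0.025],[0,0,0]],[[0,0,-0.025],[0,0,0]],[[0,0,-0.015],[0,0,0]],[[0,0,-0.008],[0,0,0]],[[0,0,-0.005],[0,0,0]],[[0,0,0],[0,0,0]],[[0,0,0],[0,0,0]]]'
python3 - <<'E'
from h import *
c,P,K,T=cloud("wrist");o=status.get_obs();R0=np.array(o["tcp_rot"]);Q=(P-o["position"])@R0
hsv=cv2.cvtColor(c,cv2.COLOR_RGB2HSV)
M=(hsv[...,0]<15)&(hsv[...,1]>110)&(abs(Q[...,1])<.03)&(Q[...,2]<.19)
q=P[cv2.erode(M.astype(np.uint8),np.ones((3,3)))>0]
def f(p):
    a=np.array([1,p[2],p[3]]);v=q-[.6,p[0],p[1]];return np.linalg.norm(np.cross(v,a/np.linalg.norm(a)),axis=1)-.012
p=least_squares(f,[.02,.06,.06,0],loss="soft_l1",f_scale=.002).x;print("scraper at x=.6: y,z, slopes",p.round(4),"min x handle",q[:,0].min())
E
```

```text
clock: 5.3
position: [0.606, 0.021, 0.2192]
tcp_rot: [[-0.998, -0.066, -0.006], [-0.066, 0.998, 0.001], [0.006, 0.001, -1.0]]
ft_force: [-0.4, 1.3, -1.4]
finger_gap: 0.0219
finger_force: 62.0
scraper at x=.6: y,z, slopes [0.0214 0.0875 0.0673 0.0067] min x handle 0.5456777599831725
```

```bash
python3 -m crank '[[[0,0,-0.002],[0,0.004,0]],[[0,0,0],[0,0,0]],[[0,0,0],[0,0,0]]]'
python3 - <<'E'
from h import *
c,P,K,T=cloud("wrist");o=status.get_obs();R0=np.array(o["tcp_rot"]);Q=(P-o["position"])@R0
hsv=cv2.cvtColor(c,cv2.COLOR_RGB2HSV)
M=(hsv[...,0]<15)&(hsv[...,1]>110)&(abs(Q[...,1])<.03)&(Q[...,2]<.19)
q=P[cv2.erode(M.astype(np.uint8),np.ones((3,3)))>0]
def f(p):
    a=np.array([1,p[2],p[3]]);v=q-[.6,p[0],p[1]];return np.linalg.norm(np.cross(v,a/np.linalg.norm(a)),axis=1)-.012
for z0 in(.04,.06,.08):
  p=least_squares(f,[.021,z0,.066,0],loss="soft_l1",f_scale=.002).x;print("scraper at x=.6: y,z, slopes",p.round(4),np.std(f(p)),q[:,2].max())
A=P[(P[...,2]>.03)&(P[...,2]<.085)&(P[...,0]>.6)&(abs(P[...,1]-.02)<.04)&~M];print("A",len(A))
B=P[(P[...,2]>.045)&(P[...,2]<.085)&(P[...,0]<.52)&(abs(P[...,1]-.012)<.04)];print("B",len(B),B.min(0) if len(B) else 0,B.max(0) if len(B) else 0)
cv2.imwrite("pics/w4.png",c[...,::-1])
E
```

```text
clock: 5.65
position: [0.6056, 0.0209, 0.2162]
tcp_rot: [[-0.998, -0.066, -0.012], [-0.066, 0.998, 0.001], [0.012, 0.002, -1.0]]
ft_force: [0.5, 0.6, -1.6]
finger_gap: 0.022
finger_force: 62.0
scraper at x=.6: y,z, slopes [0.021  0.0629 0.0657 0.0006] 0.0005455217775613755 0.07691449457747489
scraper at x=.6: y,z, slopes [0.021  0.0629 0.0657 0.0006] 0.0005455217777789668 0.07691449457747489
scraper at x=.6: y,z, slopes [ 0.0213  0.0845  0.065  -0.0001] 0.002921358121058627 0.07691449457747489
A 789
B 1779 [0.50190973 0.01010971 0.06291854] [0.51999459 0.02055822 0.07074514]
```

View pics/w4.png

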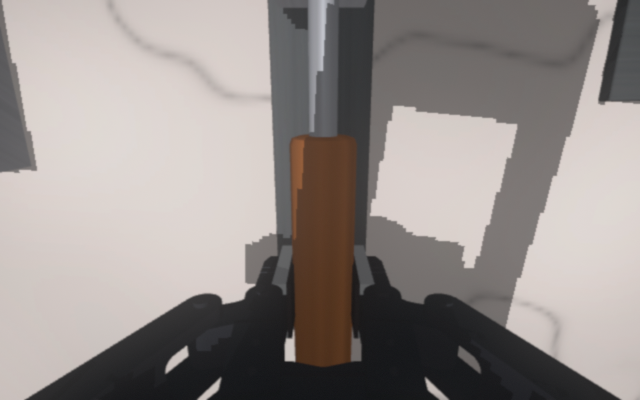

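The scraper is level and centred over the rest's base, with its axis at z≈63 mm. I'll lower the last bit and release.

```bash
python3 -m crank '[[[0,0,-0.0015],[0,0,0]],[[0,0,-0.0015],[0,0,0]],[[0,0,0],[0,0,0]]]'
```

```text
clock: 6.0
position: [0.6056, 0.0209, 0.213]
tcp_rot: [[-0.998, -0.066, -0.013], [-0.066, 0.998, 0.001], [0.012, 0.002, -1.0]]
ft_force: [-0.2, 0.1, -1.1]
finger_gap: 0.0223
finger_force: 62.4
```

```bash
python3 -m crank '[[[0,0,-0.001],[0,0,0]],[[0,0,-0.001],[0,0,0]],[[0,0,0],[0,0,0]]]'
```

```text
clock: 6.3
position: [0.6056, 0.021, 0.2128]
tcp_rot: [[-0.998, -0.066, -0.012], [-0.066, 0.998, 0.001], [0.012, 0.002, -1.0]]
ft_force: [-3.3, 0.5, 7.2]
finger_gap: 0.0221
finger_force: 62.8
```

Contact shows at 7 N. I'll open to a moderate width, as the post and handle are close, and look.

```bash
python3 -m crank '[[[0,0,0.0005],[0,0,0]],[[0,0,0],[0,0,0]],[[0,0,0],[0,0,0]],[[0,0,0],[0,0,0]]]' 55
python3 -m crank '[[[0,0,0.02],[0,0,0]],[[0,0,0.03],[0,0,0]],[[0,0,0.04],[0,0,0]],[[0,0,0.04],[0,0,0]],[[-0.03,-0.02,0.01],[0,0,0]],[[0,0,0],[0,0,0]]]'
python3 - <<'E'
from h import *
t=[]
for n in("top","scene"):
    c,P,K,T=cloud(n);hsv=cv2.cvtColor(c,cv2.COLOR_RGB2HSV)
    M=(hsv[...,0]<15)&(hsv[...,1]>110)&(P[...,0]>.5)&(P[...,0]<.7)&(abs(P[...,1]-.02)<.05)&(P[...,2]>.03)&(P[...,2]<.12)
    q=P[M];print(n,len(q),q.min(0).round(3) if len(q) else 0,q.max(0).round(3) if len(q) else 0)
    if len(q)>20:
        s=np.polyfit(q[:,0],q[:,2],1);print("slope z",s[0].round(3),"slope y",np.polyfit(q[:,0],q[:,1],1)[0].round(3))
    if n=="scene":cv2.imwrite("pics/s5.png",cv2.resize(c[170:320,190:390],None,fx=4,fy=4)[...,::-1][:600])
c,P,K,T=cloud("wrist");np.savez("w5.npz",c=c,P=P,K=K,T=T)
E
```

```text
clock: 6.7
position: [0.6055, 0.0209, 0.2112]
tcp_rot: [[-0.998, -0.066, -0.013], [-0.066, 0.998, 0.001], [0.013, 0.002, -1.0]]
ft_force: [-0.3, 0.4, 0.2]
finger_gap: 0.0467
finger_force: 0.0
clock: 7.3
position: [0.5743, -0.0003, 0.3551]
tcp_rot: [[-0.998, -0.064, -0.008], [-0.064, 0.998, -0.001], [0.008, -0.0, -1.0]]
ft_force: [0.4, 0.8, 0.1]
finger_gap: 0.0468
finger_force: 0.0
top 76 [0.547 0.008 0.063] [0.571 0.028 0.075]
slope z 0.032 slope y 0.102
scene 304 [0.542 0.005 0.056] [0.646 0.027 0.073]
slope z -0.006 slope y 0.066
```

View pics/s5.png

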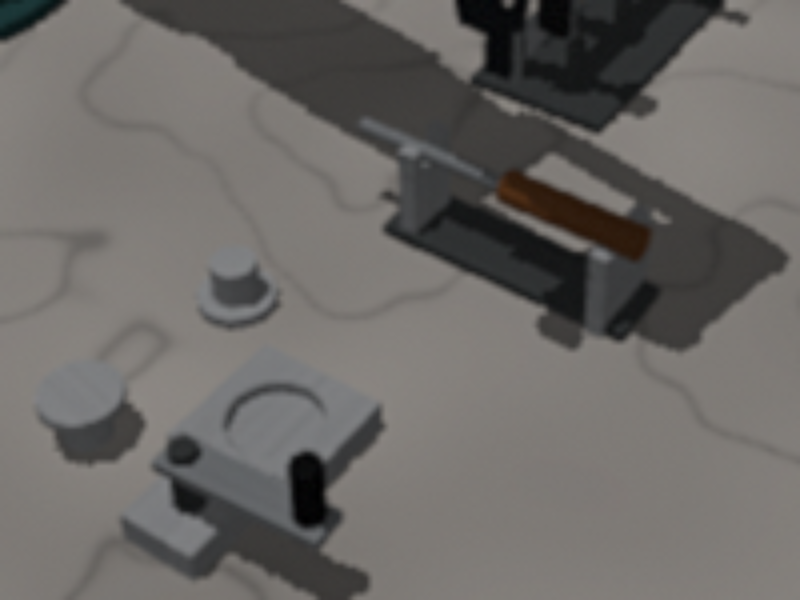

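The scraper lies level in both notches, with the handle at (575,215) and the shank on the narrow post at (415,145). Next I look at the cap and nest from closer.

```bash
python3 -m crank '[[[0,-0.035,0],[0,0.002,0]],[[0,-0.035,0],[0,0.002,0]],[[0,-0.035,0],[0,0.002,0]],[[0,-0.035,0],[0,0.002,0]],[[0,0,0],[0,0,0]],[[0,0,0],[0,0,0]]]'
python3 - <<'E'
from h import *
c,P,K,T=cloud("wrist");np.savez("w6.npz",c=c,P=P,K=K,T=T);cv2.imwrite("pics/w6.png",c[...,::-1])
E
```

```text
clock: 8.05
position: [0.5759, -0.1394, 0.3497]
tcp_rot: [[-0.998, -0.065, -0.023], [-0.065, 0.998, 0.003], [0.023, 0.004, -1.0]]
ft_force: [0.6, 0.1, 0.6]
finger_gap: 0.0471
finger_force: 0.0
```

View pics/w6.png

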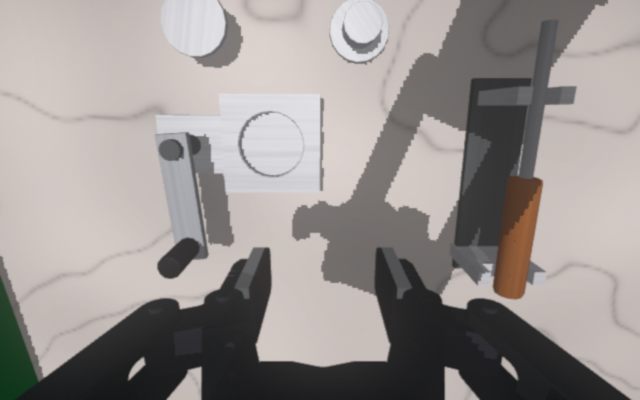

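The picture shows the cap (hub at (363,22)), the pocket at (272,143), the strap pivot at (170,150), its knob at (180,257) and the spare at (195,20). I'll measure these, and use the rest as a check.

```bash
python3 - <<'E'
from h import *
d=np.load("w6.npz");P=d["P"]
def circ(q,r):
    p=least_squares(lambda p:np.hypot(q[:,0]-p[0],q[:,1]-p[1])-r,np.median(q[:,:2],0)).x;return p
def blob(u0,u1,v0,v1,lo,hi):
    m=np.zeros((400,640),np.uint8);m[v0:v1,u0:u1]=1;m&=((P[...,2]>lo)&(P[...,2]<hi)).astype(np.uint8);return m
def rim(n,m):
    cs=max(cv2.findContours(m,cv2.RETR_EXTERNAL,cv2.CHAIN_APPROX_NONE)[0],key=cv2.contourArea)[:,0];q=P[cs[:,1],cs[:,0]]
    (x,y),r=cv2.minEnclosingCircle(q[:,:2].astype(np.float32));print(n,np.round((x,y),4),"r",round(r,4),"z",np.median(P[m>0][:,2]).round(4))
print("table",np.nanmedian(P[60:90,420:440,2]))
rim("hub",blob(325,400,0,70,.028,.045));rim("spare",blob(150,235,0,70,.028,.045))
rim("pocket",blob(235,310,105,180,.005,.0155))
rim("knob",blob(150,205,230,285,.085,.12));rim("pivot",blob(150,190,130,168,.06,.075))
m=blob(222,325,90,195,.016,.026);q=P[m>0];print("nest",np.round(cv2.minAreaRect(q[:,:2].astype(np.float32))[0],4),cv2.minAreaRect(q[:,:2].astype(np.float32))[1:])
E
```

```text
table -3.103729076048278e-05
hub [ 0.4383 -0.1159] r 0.0152 z 0.0339
spare [ 0.4461 -0.2452] r 0.0253 z 0.0338
pocket [ 0.5372 -0.1859] r 0.028 z 0.0119
knob [ 0.6201 -0.2449] r 0.009 z 0.0962
pivot [ 0.5408 -0.2553] r 0.0085 z 0.0628
nest [ 0.5372 -0.1864] ((0.0849887877702713, 0.08621708303689957), 3.6177377700805664)
```

```bash
python3 - <<'E'
from h import *
plan([.4383,-.1159,.28],toolrot([0,0,-1],[-.064,.998,0]))
E
```

```text
total [-0.1376  0.0227 -0.0701] [-0.003 -0.023 -0.002] n 4 row [-0.0344  0.0057 -0.0175] [-0.0006 -0.0057 -0.0005]
```

```bash
python3 -m crank '[[[-0.0344,0.0057,-0.0175],[-0.0006,-0.0057,-0.0005]],[[-0.0344,0.0057,-0.0175],[-0.0006,-0.0057,-0.0005]],[[-0.0344,0.0057,-0.0175],[-0.0006,-0.0057,-0.0005]],[[-0.0344,0.0057,-0.0175],[-0.0006,-0.0057,-0.0005]],[[0,0,0],[0,0,0]],[[0,0,0],[0,0,0]]]' 60
python3 - <<'E'
from h import *
plan([.4383,-.1159,.185],toolrot([0,0,-1],[-.064,.998,0]),4)
E
```

```text
clock: 8.7
position: [0.4374, -0.1149, 0.2807]
tcp_rot: [[-0.998, -0.066, 0.001], [-0.066, 0.998, -0.001], [-0.001, -0.001, -1.0]]
ft_force: [0.5, -0.3, 0.8]
finger_gap: 0.0514
finger_force: 0.0
total [ 0.0009 -0.001  -0.0957] [ 0.001  0.001 -0.002] n 4 row [ 0.0002 -0.0002 -0.0239] [ 0.0002  0.0004 -0.0004]
```

```bash
python3 -m crank '[[[0.0004,-0.0005,-0.03],[0,0,0]],[[0.0005,-0.0005,-0.03],[0,0,0]],[[0,0,-0.02],[0,0,0]],[[0,0,-0.013],[0,0,0]],[[0,0,0],[0,0,0]],[[0,0,0],[0,0,0]]]'
```

```text
clock: 9.3
position: [0.4401, -0.1174, 0.1897]
tcp_rot: [[-0.998, -0.064, 0.004], [-0.064, 0.998, -0.002], [-0.004, -0.003, -1.0]]
ft_force: [-0.1, 0.3, -0.1]
finger_gap: 0.0512
finger_force: 0.0
```

```bash
python3 -m crank '[[[0,0,0],[0,0,0]],[[0,0,0],[0,0,0]],[[0,0,0],[0,0,0]],[[0,0,0],[0,0,0]],[[0,0,0],[0,0,0]]]' 0 50
```

```text
clock: 9.8
position: [0.4398, -0.1175, 0.1905]
tcp_rot: [[-0.998, -0.064, 0.006], [-0.064, 0.998, -0.003], [-0.006, -0.003, -1.0]]
ft_force: [1.5, 0.4, 6.4]
finger_gap: 0.0277
finger_force: 49.7
```

```bash
python3 -m crank '[[[0,0,0.01],[0,0,0]],[[0,0,0.03],[0,0,0]],[[0,0,0.04],[0,0,0]],[[0,0,0],[0,0,0]],[[0,0,0],[0,0,0]],[[0,0,0],[0,0,0]]]'
python3 - <<'E'
from h import *
for n in("top","wrist"):
    c,P,K,T=cloud(n);m=(np.abs(P[...,0]-.44)<.035)&(np.abs(P[...,1]+.116)<.035)&(P[...,2]>.06)&(P[...,2]<.14)
    o=status.get_obs();Q=(P-o["position"])@np.array(o["tcp_rot"])
    m2=m&(Q[...,2]>.165); q=Q[m2];w=P[m2]
    print(n,len(q),q.min(0).round(4) if len(q) else 0,q.max(0).round(4) if len(q) else 0, w.min(0).round(4) if len(w) else 0,w.max(0).round(4) if len(w) else 0)
    if n=="wrist":cv2.imwrite("pics/w7.png",c[...,::-1]);np.savez("w7.npz",c=c,P=P)
E
```

```text
clock: 10.4
position: [0.4382, -0.117, 0.2673]
tcp_rot: [[-0.998, -0.064, -0.0], [-0.064, 0.998, -0.001], [0.0, -0.001, -1.0]]
ft_force: [0.0, 0.5, -1.1]
finger_gap: 0.028
finger_force: 49.4
top 23 [-0.0209  0.0061  0.1784] [0.0209 0.023  0.1879] [ 0.416  -0.1096  0.079 ] [ 0.4585 -0.0936  0.0885]
wrist 3840 [-0.0116 -0.0258  0.165 ] [0.0277 0.0268 0.1899] [ 0.4102 -0.1432  0.077 ] [ 0.4497 -0.0907  0.1018]
```

View pics/w7.png

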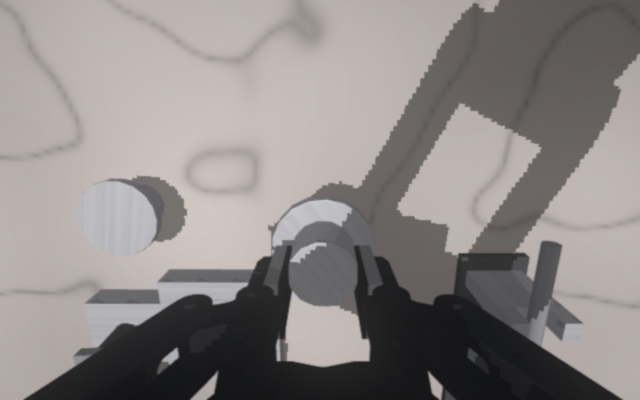

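The cap is held level-looking between the fingers (flange at (322,235)). I'll measure its centre and tilt in the tool frame.

```bash
python3 - <<'E'
from h import *
o=status.get_obs();Q=(np.load("w7.npz")["P"]-o["position"])@np.array(o["tcp_rot"])
q=Q[190:345,265:380].reshape(-1,3);q=q[np.isfinite(q).all(1)]
h,e=np.histogram(q[:,2],bins=np.arange(.13,.2,.003));print([(round(a,3),int(b)) for a,b in zip(e,h) if b])
for n,lo,hi,r in(("flange",.178,.186,.025),("hubtop",.15,.16,.015)):
    s=q[(q[:,2]>lo)&(q[:,2]<hi)&(abs(q[:,1])<.027)]
    if len(s)<30: print(n,len(s));continue
    A=np.c_[s[:,:2],np.ones(len(s))];k=np.linalg.lstsq(A,s[:,2],rcond=None)[0]
    hull=cv2.convexHull(s[:,:2].astype(np.float32))[:,0]; far=hull[hull[:,0]>np.median(s[:,0])-(.0 if r>.02 else .02)]
    p=least_squares(lambda p:np.hypot(far[:,0]-p[0],far[:,1]-p[1])-r,[0,0],loss="soft_l1",f_scale=.001).x
    print(n,len(s),"tilt",k[:2].round(3),"z",k[2].round(4),"centre",p.round(4),s.min(0).round(4),s.max(0).round(4))
E
```

```text
[(np.float64(0.13), 171), (np.float64(0.133), 656), (np.float64(0.136), 399), (np.float64(0.139), 252), (np.float64(0.142), 250), (np.float64(0.145), 216), (np.float64(0.148), 223), (np.float64(0.151), 214), (np.float64(0.154), 3182), (np.float64(0.157), 963), (np.float64(0.16), 339), (np.float64(0.163), 290), (np.float64(0.166), 269), (np.float64(0.169), 151), (np.float64(0.172), 135), (np.float64(0.175), 129), (np.float64(0.178), 137), (np.float64(0.181), 2641), (np.float64(0.184), 163), (np.float64(0.187), 104)]
flange 2887 tilt [ 0.019 -0.002] z 0.1821 centre [0.0026 0.0004] [-0.0005 -0.0243  0.178 ] [0.0277 0.0252 0.186 ]
hubtop 4420 tilt [0.004 0.002] z 0.1563 centre [0.0029 0.0027] [-0.0124 -0.0233  0.15  ] [0.0177 0.0236 0.16  ]
```

```bash
python3 -m crank '[[[0.026,-0.0175,0],[0,0,0]],[[0.026,-0.0175,0],[0,0,0]],[[0.026,-0.0175,0],[0,0,0]],[[0.0236,-0.0166,0],[0,0,0]],[[0,0,-0.02],[0,0,0]],[[0,0,-0.015],[0,0,0]],[[0,0,0],[0,0,0]],[[0,0,0],[0,0,0]],[[0,0,0],[0,0,0]]]'
python3 - <<'E'
from h import *
plan([.5398,-.1861,.2100],toolrot([0,0,-1],[-.064,.998,0]),4)
E
```

```text
clock: 11.4
position: [0.5404, -0.1861, 0.2342]
tcp_rot: [[-0.998, -0.064, 0.003], [-0.064, 0.998, -0.002], [-0.003, -0.002, -1.0]]
ft_force: [1.0, -0.8, -0.5]
finger_gap: 0.0277
finger_force: 49.5
total [-0.0006  0.     -0.0242] [ 0.002  0.003 -0.   ] n 4 row [-0.0001  0.     -0.006 ] [ 0.0005  0.0008 -0.0001]
```

```bash
python3 -m crank '[[[-0.0006,0,-0.01],[0,0.003,0]],[[0,0,-0.008],[0,0,0]],[[0,0,-0.006],[0,0,0]],[[0,0,-0.004],[0,0,0]],[[0,0,0],[0,0,0]],[[0,0,0],[0,0,0]]]'
```

```text
clock: 12.0
position: [0.5399, -0.1864, 0.2055]
tcp_rot: [[-0.998, -0.064, -0.001], [-0.064, 0.998, -0.001], [0.001, -0.001, -1.0]]
ft_force: [-0.2, -0.8, -1.3]
finger_gap: 0.0281
finger_force: 49.5
```

```bash
python3 -m crank '[[[0,0,-0.0015],[0,0,0]],[[0,0,-0.0015],[0,0,0]],[[0,0,0],[0,0,0]],[[0,0,0],[0,0,0]]]'
```

```text
clock: 12.4
position: [0.5399, -0.1864, 0.2026]
tcp_rot: [[-0.998, -0.064, -0.001], [-0.064, 0.998, -0.002], [0.001, -0.002, -1.0]]
ft_force: [-0.4, -0.0, -1.2]
finger_gap: 0.028
finger_force: 49.6
```

It's inside the pocket, about 0.3 mm above the floor. One more small step, then release.

```bash
python3 -m crank '[[[0,0,-0.001],[0,0,0]],[[0,0,0],[0,0,0]],[[0,0,0],[0,0,0]]]'
python3 -m crank '[[[0,0,0],[0,0,0]],[[0,0,0],[0,0,0]],[[0,0,0],[0,0,0]],[[0,0,0],[0,0,0]]]' 60
python3 -m crank '[[[0,0,0.02],[0,0,0]],[[0,0,0.04],[0,0,0]],[[0,0,0.04],[0,0,0]],[[0.02,0.02,0.03],[0,0,0]],[[0.03,0.02,0],[0,0,0]],[[0,0,0],[0,0,0]],[[0,0,0],[0,0,0]]]'
python3 - <<'E'
from h import *
for n in("wrist","top"):
    c,P,K,T=cloud(n);m=((np.abs(P[...,0]-.537)<.03)&(np.abs(P[...,1]+.186)<.03)&(P[...,2]>.038)&(P[...,2]<.055)).astype(np.uint8)
    q=P[m>0]
    if len(q)<10: print(n,len(q));continue
    (x,y),r=cv2.minEnclosingCircle(q[:,:2].astype(np.float32));A=np.c_[q[:,:2]-[x,y],np.ones(len(q))];s=q[:,2]>.044
    print(n,np.round((x,y,r),4),"z",np.median(q[:,2]).round(4),"tilt",np.linalg.lstsq(A[s],q[s,2],rcond=None)[0][:2].round(3))
    f=((np.abs(P[...,0]-.537)<.027)&(np.abs(P[...,1]+.186)<.027)&(P[...,2]>.0165)&(P[...,2]<.0235));print("flange z",np.median(P[f][:,2]))
E
```

```text
clock: 12.7
position: [0.5398, -0.1864, 0.2025]
tcp_rot: [[-0.998, -0.064, -0.001], [-0.064, 0.998, -0.002], [0.001, -0.002, -1.0]]
ft_force: [-3.0, 0.7, 6.2]
finger_gap: 0.0282
finger_force: 50.2
clock: 13.1
position: [0.5399, -0.1864, 0.2012]
tcp_rot: [[-0.998, -0.064, -0.001], [-0.064, 0.998, -0.001], [0.001, -0.001, -1.0]]
ft_force: [0.1, -0.0, -0.1]
finger_gap: 0.0511
finger_force: 0.0
clock: 13.8
position: [0.5901, -0.1459, 0.3308]
tcp_rot: [[-0.998, -0.065, -0.002], [-0.065, 0.998, -0.002], [0.002, -0.001, -1.0]]
ft_force: [-0.3, -0.3, -0.6]
finger_gap: 0.0511
finger_force: 0.0
wrist [ 0.5373 -0.1864  0.015 ] z 0.0459 tilt [-0.     0.005]
flange z 0.019841554252098437
top [ 0.5358 -0.1873  0.0143] z 0.0454 tilt [0.01  0.031]
flange z 0.01894873586514234
```

The cap is seated: hub centred within 1 mm, top at z 46, flange top at 20. For the strap, I'll straddle the knob and follow its arc.

```bash
python3 - <<'E'
from h import *
print(status.get_obs()["qpos"].round(3))
t=np.radians(7.5)
plan([.6201,-.2449,.30],toolrot([0,0,-1],[-np.sin(t),np.cos(t),0]))
c=np.array([.5408,-.2553]);th=np.radians(np.linspace(7.5,94.5,12));p=c+.08*np.c_[np.cos(th),np.sin(th)]
print(np.diff(p,axis=0).round(4).tolist(),np.diff(th)[0].round(4))
E
```

```text
[-0.337  0.24   1.344 -0.002  1.561 -1.971]
total [ 0.0308 -0.0982 -0.0304] [ 0.001 -0.003  0.067] n 3 row [ 0.0103 -0.0327 -0.0101] [ 0.0004 -0.001   0.0224]
[[-0.0022, 0.0108], [-0.0037, 0.0104], [-0.0051, 0.0098], [-0.0064, 0.009], [-0.0075, 0.0081], [-0.0086, 0.0069], [-0.0094, 0.0057], [-0.0101, 0.0043], [-0.0106, 0.0029], [-0.0109, 0.0014], [-0.011, -0.0001]] 0.138
```

```bash
python3 -m crank '[[[0.003,-0.01,-0.003],[0,0,-0.14]],[[0.003,-0.01,-0.003],[0,0,-0.14]],[[0.003,-0.01,-0.003],[0,0,-0.14]],[[0.003,-0.01,-0.003],[0,0,-0.14]],[[0.003,-0.01,-0.003],[0,0,-0.14]],[[0.003,-0.01,-0.003],[0,0,-0.14]],[[0.003,-0.01,-0.003],[0,0,-0.14]],[[0.003,-0.01,-0.003],[0,0,-0.14]],[[0.003,-0.01,-0.003],[0,0,-0.14]],[[0.003,-0.008,-0.003],[0,0,-0.14]],[[0,0,0],[0,0,-0.14]]]' 50
python3 -m crank '[[[0,0,0],[0,0,-0.14]],[[0,0,0],[0,0,-0.14]],[[0,0,0],[0,0,-0.14]],[[0,0,0],[0,0,-0.14]],[[0,0,0],[0,0,-0.14]],[[0,0,0],[0,0,-0.14]],[[0,0,0],[0,0,-0.14]],[[0,0,0],[0,0,-0.14]],[[0,0,0],[0,0,-0.14]],[[0,0,0],[0,0,-0.14]],[[0,0,0],[0,0,-0.135]],[[0,0,0],[0,0,0]]]'
python3 - <<'E'
from h import *
print(status.get_obs()["qpos"].round(3))
t=np.radians(7.5)
plan([.6201,-.2449,.236],toolrot([0,0,-1],[np.sin(t),-np.cos(t),0]))
E
```

```text
clock: 15.0
position: [0.6188, -0.2463, 0.2999]
tcp_rot: [[-0.086, 0.996, -0.004], [0.996, 0.086, 0.001], [0.002, -0.004, -1.0]]
ft_force: [-0.4, -0.6, 0.0]
finger_gap: 0.0426
finger_force: 0.0
clock: 16.2
position: [0.619, -0.2451, 0.3008]
tcp_rot: [[0.992, 0.129, -0.001], [0.129, -0.992, 0.002], [-0.001, -0.002, -1.0]]
ft_force: [-0.2, 0.9, -0.6]
finger_gap: 0.0428
finger_force: 0.0
[-4.620e-01  3.820e-01  1.222e+00  1.000e-03  1.540e+00  9.790e-01]
total [ 0.0011  0.0002 -0.0648] [-0.002 -0.001  0.001] n 2 row [ 0.0006  0.0001 -0.0324] [-0.001  -0.0004  0.0007]
```

```bash
python3 -m crank '[[[0.0011,0.0002,-0.03],[0,0,0]],[[0,0,-0.02],[0,0,0]],[[0,0,-0.0145],[0,0,0]],[[0,0,0],[0,0,0]],[[0,0,0],[0,0,0]]]'
python3 -m crank '[[[0,0,0],[0,0,0]],[[0,0,0],[0,0,0]],[[0,0,0],[0,0,0]]]' 30 20
```

```text
clock: 16.7
position: [0.6209, -0.2444, 0.2372]
tcp_rot: [[0.991, 0.131, 0.001], [0.131, -0.991, 0.002], [0.001, -0.001, -1.0]]
ft_force: [0.7, 0.3, 1.3]
finger_gap: 0.0427
finger_force: 0.0
clock: 17.0
position: [0.6213, -0.2443, 0.2383]
tcp_rot: [[0.991, 0.13, 0.003], [0.13, -0.991, 0.001], [0.003, -0.0, -1.0]]
ft_force: [0.6, -0.9, -0.5]
finger_gap: 0.0253
finger_force: 0.0
```

```bash
python3 -m crank '[[[-0.0022,0.0108,0],[0,0,0.138]],[[-0.0037,0.0104,0],[0,0,0.138]],[[-0.0051,0.0098,0],[0,0,0.138]],[[-0.0064,0.009,0],[0,0,0.138]],[[-0.0075,0.0081,0],[0,0,0.138]],[[-0.0086,0.0069,0],[0,0,0.138]],[[-0.0094,0.0057,0],[0,0,0.138]],[[-0.0101,0.0043,0],[0,0,0.138]],[[-0.0106,0.0029,0],[0,0,0.138]],[[0,0,0],[0,0,0]]]'
```

```text
clock: 18.0
position: [0.5568, -0.1759, 0.2377]
tcp_rot: [[0.197, 0.98, -0.001], [0.98, -0.197, 0.001], [0.001, -0.001, -1.0]]
ft_force: [-0.5, 0.1, 0.6]
finger_gap: 0.0259
finger_force: 0.0
```

```bash
python3 -m crank '[[[-0.0109,0.0014,0],[0,0,0.138]],[[-0.011,-0.0001,0],[0,0,0.138]],[[-0.003,0,0],[0,0,0.0]],[[0,0,0],[0,0,0]],[[0,0,0],[0,0,0]]]'
python3 - <<'E'
from h import *
c,P,K,T=cloud("wrist")
m=((P[...,2]>.046)&(P[...,2]<.06)&(abs(P[...,0]-.54)<.05)&(P[...,1]>-.28)&(P[...,1]<-.15)).astype(np.uint8);q=P[m>0];print(len(q))
if len(q)>20:
    r=cv2.minAreaRect(q[:,:2].astype(np.float32));print(np.round(r[0],4),np.round(r[1],4),r[2])
E
```

```text
clock: 18.5
position: [0.5328, -0.1752, 0.2371]
tcp_rot: [[-0.075, 0.997, -0.001], [0.997, 0.075, 0.0], [0.0, -0.001, -1.0]]
ft_force: [0.6, 0.7, -0.5]
finger_gap: 0.0253
finger_force: 0.0
3229
[ 0.5369 -0.2005] [0.0264 0.0754] 3.0990405082702637
```

```bash
python3 -m crank '[[[-0.0015,0,0],[0,0,0]],[[-0.001,0,0],[0,0,0]],[[0,0,0],[0,0,0]]]'
```

```text
clock: 18.85
position: [0.5311, -0.1751, 0.237]
tcp_rot: [[-0.077, 0.997, 0.003], [0.997, 0.077, 0.0], [-0.0, 0.003, -1.0]]
ft_force: [5.7, -1.5, -2.6]
finger_gap: 0.0255
finger_force: 3.1
```

Pushing now meets about 6 N, so the strap is at its stop. I'll open, lift away and verify everything.

```bash
python3 -m crank '[[[0.003,0,0],[0,0,0]],[[0,0,0],[0,0,0]],[[0,0,0],[0,0,0]]]' 50
python3 -m crank '[[[0,0,0.02],[0,0,0]],[[0,0,0.04],[0,0,0]],[[0,0,0.04],[0,0,0]],[[-0.03,-0.03,0.02],[0,0,0]],[[-0.04,-0.02,0],[0,0,0]],[[-0.04,-0.02,0],[0,0,0]],[[0,0,0],[0,0,0]],[[0,0,0],[0,0,0]]]'
python3 - <<'E'
from h import *
for n in("top","scene","wrist"):
    c,P,K,T=cloud(n)
    def rim(lo,hi,x,y,d):
        q=P[(P[...,2]>lo)&(P[...,2]<hi)&(abs(P[...,0]-x)<d)&(abs(P[...,1]-y)<d)]
        return (len(q),)+tuple(np.round((q.min(0)+q.max(0))/2,4)) if len(q) else 0
    print(n,"knob",rim(.085,.105,.536,-.175,.03),"pivot",rim(.06,.07,.541,-.255,.012),"spare",rim(.028,.04,.446,-.245,.03),"capflange",rim(.0175,.0225,.537,-.186,.024))
    hsv=cv2.cvtColor(c,cv2.COLOR_RGB2HSV)
    q=P[(hsv[...,0]<15)&(hsv[...,1]>110)&(P[...,0]>.5)&(P[...,0]<.7)&(abs(P[...,1]-.02)<.05)&(P[...,2]>.03)&(P[...,2]<.12)]
    if len(q)>50:
        f=np.polyfit(q[:,0],q[:,1],1);print("handle",q[:,0].min().round(3),q[:,0].max().round(3),"z",q[:,2].max().round(3),"y at .6",np.polyval(f,.6).round(4),f[0].round(3))
    if n=="scene":cv2.imwrite("pics/s9.png",cv2.resize(c[90:290,190:390],None,fx=3,fy=3)[...,::-1])
E
```

```text
clock: 19.15
position: [0.5329, -0.175, 0.2369]
tcp_rot: [[-0.077, 0.997, -0.002], [0.997, 0.077, 0.001], [0.001, -0.002, -1.0]]
ft_force: [-0.3, 0.1, -0.6]
finger_gap: 0.0428
finger_force: 0.0
clock: 19.95
position: [0.4222, -0.2453, 0.3573]
tcp_rot: [[-0.075, 0.997, -0.001], [0.997, 0.075, 0.001], [0.001, -0.001, -1.0]]
ft_force: [0.3, -0.1, 0.5]
finger_gap: 0.0424
finger_force: 0.0
top knob (62, np.float64(0.5354), np.float64(-0.1757), np.float64(0.0935)) pivot (42, np.float64(0.5399), np.float64(-0.255), np.float64(0.0629)) spare (393, np.float64(0.446), np.float64(-0.2453), np.float64(0.034)) capflange (142, np.float64(0.5377), np.float64(-0.186), np.float64(0.02))
handle 0.547 0.641 z 0.077 y at .6 0.0213 0.06
scene knob (63, np.float64(0.5378), np.float64(-0.1763), np.float64(0.0917)) pivot (34, np.float64(0.5411), np.float64(-0.2552), np.float64(0.062)) spare (324, np.float64(0.4469), np.float64(-0.2459), np.float64(0.0325)) capflange (111, np.float64(0.5467), np.float64(-0.1859), np.float64(0.0198))
handle 0.542 0.646 z 0.073 y at .6 0.015 0.063
wrist knob (767, np.float64(0.5358), np.float64(-0.1755), np.float64(0.092)) pivot (321, np.float64(0.5409), np.float64(-0.2551), np.float64(0.0624)) spare (2431, np.float64(0.446), np.float64(-0.2448), np.float64(0.0321)) capflange (963, np.float64(0.5322), np.float64(-0.186), np.float64(0.02))
```

View pics/s9.png

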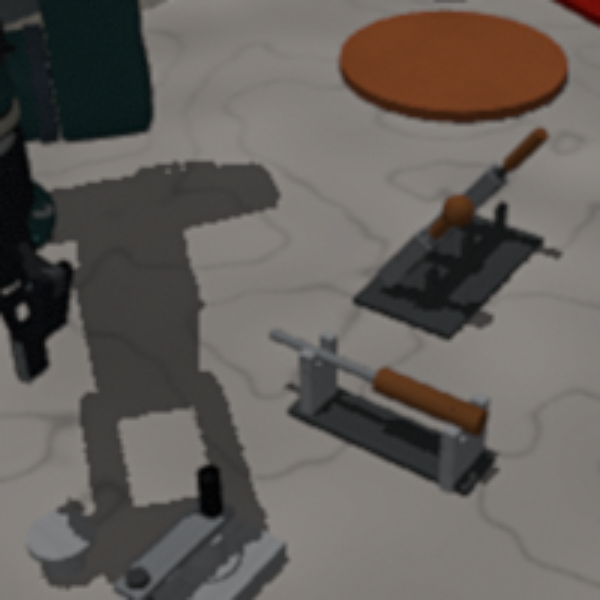

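The scraper lies in the rest (handle at (430,400)), the strap is over the nest with its knob at (210,490), and the file and awl are still in the holder. The knob measures at the stop position, and the spare cap has not moved. Handing in.

```bash
python3 -c "
from workcell import order
print(order.job_done())"
```

```text
the job is handed in; nothing more can be done
None
```

The job is handed in, with no verdict returned: by the cameras the scraper lies level in the rest, the cap sits hub up in the pocket, the strap is at its stop, and the file, awl and spare cap are in place (the scraper slipped about 15 mm in the grip on the way out, so its tip rests near x = -115 mm, inside the allowed ±20 mm).

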